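Mount the carrier plate on its locating pins and lock it

TASK

Mount the loose aluminium carrier plate on the black fixture: lower it without forcing over the two locating pins, wiggling it if need be, until both pins are through their holes and the plate lies flat on its rest pads; the larger hole (by the black rail) goes on the round pin, the smaller on the diamond pin beside the lock collar. Then turn the lock collar clockwise, fully to its locked mark, so that its lug lies over the plate, and let go. Leave the bench things round about where they are.

Things in the scene. Friction and masses are not known exactly. Their poses are not given: they have to be found in the camera images.
- fixture: Fixed black base block 140 (x) x 250 (y) x 20 mm high, on the left or right of the work area; origin at the centre of its underside, yaw within 0.3 of zero. On its y axis: round pin at y = +72 mm, diamond pin at -18, lock collar's axis at -90. Four rest pads rise 4 mm above the block: the plate's underside comes to rest 24 mm above the bench.
- pin_round (a point): Point on the round steel pin's axis in the plane of the rest pads (24 mm above the bench). Pin 14 mm diameter; straight to 12 mm above this point, then a cone to a 6 mm wide tip 20 mm above it. Axes as the fixture's.
- pin_diamond (a point): Point on the diamond steel pin's axis in the plane of the rest pads, 90 mm from the round pin along the fixture's -y. 10 mm wide across the line of pins, 6.6 mm along it; straight to 8 mm above this point, then tapered to a 3.5 mm wide tip 16 mm above it. Axes as the fixture's.
- plate_grip (a point): Centre of the loose plate's black handle bar, over the plate's centre, 43 mm above its underside. Plate 100 (x) x 150 (y) x 10 mm, 0.28 to 0.56 kg. Bar 16 wide (x), 60 long (y), 22 high, on two posts 22 mm above the plate; grip it across x. Axes are the plate's: mounted, they agree with the fixture's. Starts flat on the bench, yaw within 0.6 of zero: no half turn is needed.
- hole_round (a point): Centre of the larger hole (15.5 mm, through) at the plate's underside, 45 mm to +y of the plate's centre. Goes on the round pin; mounted, it coincides with pin_round. A black rail 80 x 8 x 8 mm lies across the plate's top at this end.
- hole_small (a point): Centre of the smaller hole (11.5 mm diameter, through) at the plate's underside, 45 mm to -y of its centre. Goes on the diamond pin; mounted, it coincides with pin_diamond.
- collar_grip (a point): Point on the lock collar's vertical axis, 64 mm above the bench, at which to grip its upright aluminium wing: 14 mm wide (x), 46 long (y), from 44 to 80 mm above the bench. Below it the round steel collar, 48 mm diameter. Axes turn with the collar: +y along the lug, which is 16 mm wide, reaches 62 mm out and passes 2 mm over the seated plate; locked, axes agree with the fixture's.
- collar (a joint): Turn of the lock collar: 0 = open, lug to the fixture's -x (robot's) side; grows clockwise seen from above, to 1.45 rad = locked mark and stop: lug along the fixture's +y over the plate, the small pointer opposite it at the steel dot on the base. Starts at 0 to 0.35, clear of the plate's way. Friction 0.06 N m; stays where left.
- solder_reel: Bystander: upright reel of solder wire, 86 mm diameter, 74 mm high; origin at the centre of its underside.
- bottle: Bystander: white bottle, 48 mm diameter, 126 mm high; origin at the centre of its underside.
- tape: Bystander: roll of blue tape lying flat, 60 mm diameter, 24 mm high; origin at the centre of its underside.
There are look-alikes about, which are no part of the job. Of the things shaped like the part that bears plate_grip, the aluminium one is meant.

How it is judged:
By the outcome, as a careful person would: the job done as asked, in the order asked, and still so for the second after the job is handed in, with the robot touching nothing.
It also fails if it takes over 48 s, if anything falls off the work surface, if the arm or the gripper's body presses on something with over 40 N, if the wrist force passes 120 N, or if a joint passes its speed limit or range.

ROBOT

A 6-joint arm with a two-finger parallel gripper is mounted at the origin on a cart in front of the work surface, level with it; the furniture and walls round the work are solid. World frame = base frame: x ahead of the robot, y to its left, z up, the work surface at z = 0. Lengths are in m, angles in degrees, forces in N, time in s.
With the tool pointing down it reaches from about 0.4 to 0.825 m from the base axis. Payload 7 kg.
Tool frame: the origin (TCP) lies midway between the tips of the shut fingers; the grasp point (between the pads) lies 19 mm behind it; z points along the fingers, y is the line along which they close (so a half turn about z gives the same grasp; the last joint's range is limited). The gripper opens to 88 mm and grips with 3 to 60 N. Pads are 19 mm wide; open, the fingers measure 130 mm over their backs; the gripper's body (78 mm by 193 mm) begins 47 mm behind the grasp point.
Start: joints at [-57.863, 20.546, 0.682, 0, -70.136, -16.507], TCP at [0.182, -0.65, 0.227] pointing down, gripper open.
Joint ranges: [-176.03, 176.03], [-82.01, 121.73], [-58.28, 71.71], [-173.87, 95.51], [-174.79, -0.11], [-173.66, 173.66]. Speed limits (degrees/s): [136.94, 136.94, 172.46, 180, 180, 180].

INTERFACE

Orientations are given as a 3x3 rotation matrix whose columns are the frame's x, y, z axes.
In Python, from rig import robot gives the robot as it stands. Calls block until the motion is done:
- robot.goto(position, orientation): joint-space move of the TCP to a pose.
- robot.servo_line(position, ori=None, speed=0.15): straight line of the TCP; ori=None keeps the orientation; speed is the mean speed in m/s.
- robot.movej(angles): joint-space move.
- robot.move_gripper(opening): opening from 0.0 (shut) to 1.0 (fully open); the grip force is fixed at half the most; returns when the fingers have stopped.
- robot.dwell(seconds).
- robot.ik(position, orientation): joint angles nearest the present ones, or None.
- robot.grab_frame(name): name is "scene" or "top"; returns (picture, depth): 400x640x3 uint8, red, green, blue; 400x640 float32, m along the optical axis (not along the pixel's ray), 0 where there is no reading.
- robot.camera_info(name): a dict with "vfov" (degrees; the focal length in pixels is half the picture's height over the tangent of half this angle, whatever the lens; pixels are square), "cx", "cy" (the principal point, pixels), "view" (4x4, takes a point from world to camera coordinates). Camera axes: x right, y down, z forward; pixel columns grow to the right and rows downward; lengths in m; the calibration is good to about 2 mm. A picture is of the moment at which its call begins. camera_info takes no time and is no camera call.
A pose or a line that the arm cannot do raises robot.Unreachable and nothing moves.
- robot.job_done(): hands the job in, once; it reports no verdict.
Readings, each from a call of its own:
- robot.read_t(): time.
- robot.read_qpos(): joint angles.
- robot.read_qvel(): joint speeds.
- robot.read_effort(): joint torques, N m.
- robot.read_position(): TCP position.
- robot.read_tcp_rot(): TCP orientation.
- robot.read_force(): force on the tool from outside, world axes, zero at the start.
- robot.read_ft_torque(): the same for the moment, N m.
- robot.read_grip_width(): opening from 0.0 (shut) to 1.0 (fully open).
Only numpy, scipy, OpenCV 4.12 (cv2) and the standard library are available. Lean on these libraries where they do the work, as an engineer would, in place of code of your own. Each camera call takes 0.05 s, during which the arm holds its last target. There are 200 camera calls.

## Working session

There is one attempt and no reset: what is moved stays moved. The work goes in short steps, each a Python script; the robot and the scene stay as the last script left them, time stands still between calls to the robot, and variables do not carry over. Pictures are saved under pics/ and viewed, on a budget of 10 in all, crops included, one or two more only if the job needs it, and the job is handed in when it is done.

```bash
mkdir -p pics; ls
cat > h.py <<'E'
import numpy as np, cv2
from rig import robot
def cam(n):
    i=robot.camera_info(n); f=200/np.tan(np.radians(i["vfov"])/2); return f,i["cx"],i["cy"],np.array(i["view"])
def grab(n,tag):
    p,d=robot.grab_frame(n); cv2.imwrite(f"pics/{tag}.png",p[:,:,::-1]); np.save(f"pics/{tag}.npy",d); return p,d
def world(n,u,v,z):      # pixel on plane z
    f,cx,cy,V=cam(n); R=V[:3,:3]; t=V[:3,3]; c=-R.T@t; r=R.T@np.array([(u-cx)/f,(v-cy)/f,1]); return c+r*(z-c[2])/r[2]
def proj(n,p):
    f,cx,cy,V=cam(n); q=V[:3,:3]@np.array(p)+V[:3,3]; return np.array([f*q[0]/q[2]+cx,f*q[1]/q[2]+cy])
def cloud(n,d):
    f,cx,cy,V=cam(n); v,u=np.mgrid[:400,:640]; q=np.stack([(u-cx)/f*d,(v-cy)/f*d,d],-1)-V[:3,3]; return q@V[:3,:3]
def down(yaw):  # tool y axis (closing) at world yaw
    c,s=np.cos(yaw),np.sin(yaw); y=np.array([c,s,0]); z=np.array([0,0,-1.]); return np.stack([np.cross(y,z),y,z],1)
E
python3 - <<'E'
from h import *
for n in("top","scene"):
    p,d=grab(n,n+"0"); print(n,cam(n),robot.camera_info(n))
print(robot.read_t(),robot.read_tcp_rot())
E
```

```text
pics
top (np.float64(495.57351960785206), 320.0953169802157, 197.39969839725953, array([[ 0.00338019, -0.99997723,  0.0058401 ,  0.03800973],
       [-0.98166654, -0.00443118, -0.19055492,  0.61056108],
       [ 0.19057646, -0.00508892, -0.98165916,  1.17855867],
       [ 0.        ,  0.        ,  0.        ,  1.        ]])) {'vfov': 43.95532698208513, 'cx': 320.0953169802157, 'cy': 197.39969839725953, 'view': array([[ 0.00338019, -0.99997723,  0.0058401 ,  0.03800973],
       [-0.98166654, -0.00443118, -0.19055492,  0.61056108],
       [ 0.19057646, -0.00508892, -0.98165916,  1.17855867],
       [ 0.        ,  0.        ,  0.        ,  1.        ]])}
scene (np.float64(492.365677396044), 317.862127678718, 202.75647604881135, array([[-0.81567897, -0.57828846, -0.0158202 ,  0.53743973],
       [-0.21631503,  0.33024832, -0.91877302,  0.16879142],
       [ 0.53654042, -0.74600168, -0.39446909,  1.08598241],
       [ 0.        ,  0.        ,  0.        ,  1.        ]])) {'vfov': 44.21419080247419, 'cx': 317.862127678718, 'cy': 202.75647604881135, 'view': array([[-0.81567897, -0.57828846, -0.0158202 ,  0.53743973],
       [-0.21631503,  0.33024832, -0.91877302,  0.16879142],
       [ 0.53654042, -0.74600168, -0.39446909,  1.08598241],
       [ 0.        ,  0.        ,  0.        ,  1.        ]])}
0.1 [[-9.63036256e-01 -2.69371301e-01 -5.20459119e-04]
 [-2.69371773e-01  9.63035268e-01  1.38555882e-03]
 [ 1.27990706e-04  1.47454037e-03 -9.99998905e-01]]
```

View pics/top0.png

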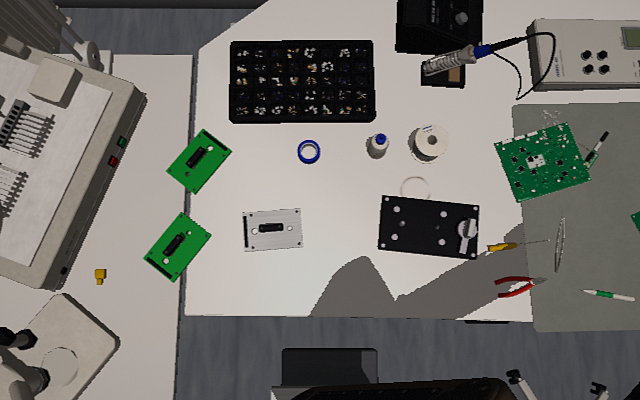

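View pics/scene0.png

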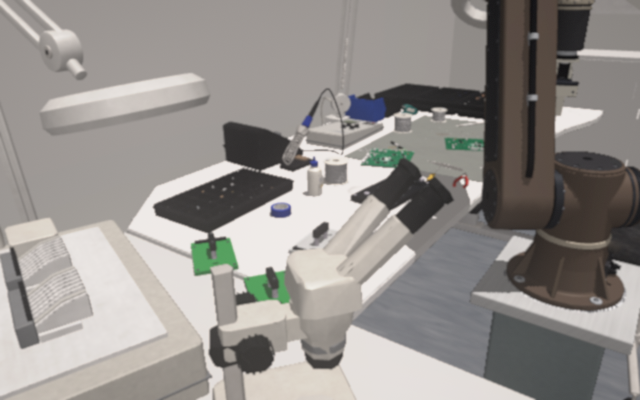

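Top view: the aluminium plate is at (272,229) and its rail end faces left (+y). The two look-alikes at (199,160) and (178,247) are green boards, so the aluminium plate is the one meant. The fixture is at (430,227), with the collar at (467,232). I'll confirm in crops.

Run:
```python
import cv2
p=cv2.imread("pics/top0.png")
cv2.imwrite("pics/c1.png",cv2.resize(p[200:260,235:310],None,fx=10,fy=10,interpolation=cv2.INTER_CUBIC))
cv2.imwrite("pics/c2.png",cv2.resize(p[185:270,370:490],None,fx=6.5,fy=6.5,interpolation=cv2.INTER_CUBIC))
```

```text
(no output)
```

View pics/c1.png

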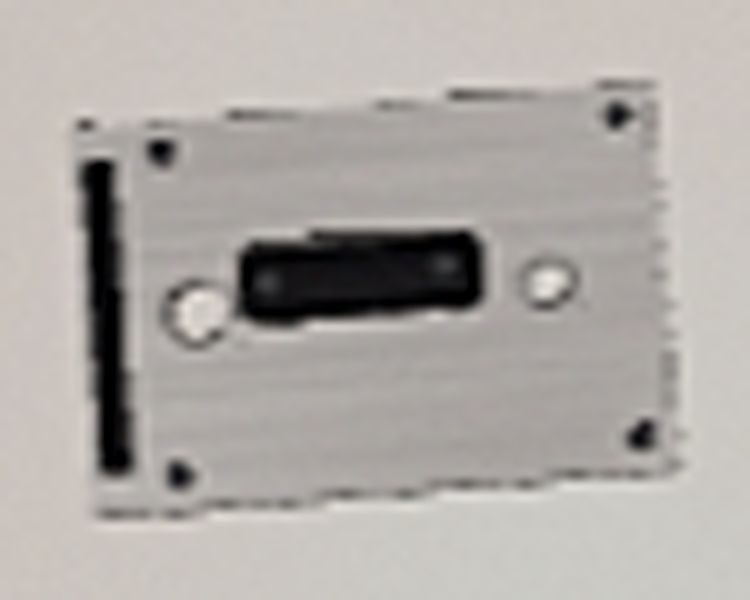

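View pics/c2.png

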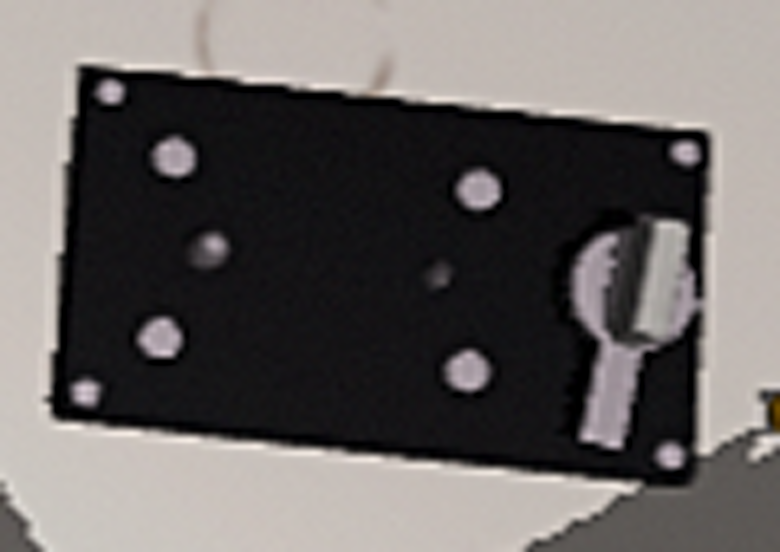

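The crops confirm it: c1 shows bare aluminium with the larger hole at (200,312) next to the rail and the smaller at (548,282). c2 shows round pin ≈(210,248), diamond ≈(440,275), collar ≈(632,285) and the lug pointing robot-side at (608,440). Next I'll fit poses.

```bash
cat > fit.py <<'E'
from h import *
from scipy.optimize import least_squares
def W(P,o,s,z): return np.array([world("top",o[0]+(u+.5)/s-.5,o[1]+(v+.5)/s-.5,z)[:2] for u,v in P])
def rigid(w,m):
    f=lambda q:(np.c_[np.cos(q[2])*m[:,0]-np.sin(q[2])*m[:,1]+q[0],np.sin(q[2])*m[:,0]+np.cos(q[2])*m[:,1]+q[1]]-w).ravel()
    r=least_squares(f,[*w.mean(0),0]); return r.x,r.fun.reshape(-1,2)*1e3
np.set_printoptions(precision=4,suppress=True)
A=np.array
o,s=(235,200),10
k=A([[.05,.075],[.05,-.075],[-.05,-.075],[-.05,.075]])
print("plate corners",*rigid(W([(78,122),(655,85),(680,468),(97,515)],o,s,.01),k))
print("holes",*rigid(W([(198,312),(549,282)],o,s,.005),A([[0,.045],[0,-.045]])))
print("bar",W([(362,276)],o,s,.054))
o,s=(370,185),6.5
print("fix corners",*rigid(W([(82,67),(708,132),(690,482),(52,415)],o,s,.02),k*A([1.4,250/150])))
sc=W([(110,92),(685,153),(670,456),(85,392)],o,s,.021); pd=W([(174,157),(478,189),(468,371),(160,338)],o,s,.024)
print("screws",sc.mean(0),"pads",pd.mean(0))
for q in(sc,pd):
    e=(q[0]+q[3]-q[1]-q[2]); g=(q[0]+q[1]-q[2]-q[3]); print("yaw",np.arctan2(-e[0],e[1]),np.arctan2(g[1],g[0]),np.hypot(*e)/2,np.hypot(*g)/2)
print("tips",W([(213,246)],o,s,.042),W([(441,273)],o,s,.038))
print("wing top",W([(664,279)],o,s,.08),"lug",W([(604,443)],o,s,.042),"collar",W([(632,285)],o,s,.04))
for n in ("top0",):
    c=cloud("top",np.load("pics/top0.npy"))
    r=lambda a,b,c_,d_: c[b:d_,a:c_].reshape(-1,3)
    for nm,q,lo,hi in (("bar",r(250,210,295,245),.045,.062),("wing",r(440,205,485,255),.07,.09),("fixtop",r(370,185,490,270),.012,.024)):
        q=q[(q[:,2]>lo)&(q[:,2]<hi)]; 
        if len(q)<5: print(nm,len(q)); continue
        ctr,_,a=cv2.minAreaRect((q[:,:2]*1e3).astype(np.float32)); print(nm,len(q),q.mean(0),np.array(ctr)/1e3,_,a)
E
python3 fit.py
```

```text
plate corners [0.5364 0.1623 0.0772] [[-0.7775  0.3776]
 [ 0.4639 -0.4851]
 [-0.3137 -0.7388]
 [ 0.6273  0.8463]]
holes [0.5368 0.1638 0.0901] [[ 0.0207 -0.2283]
 [-0.0207  0.2283]]
bar [[0.5357 0.1623]]
fix corners [ 0.5437 -0.2364 -0.1022] [[ 0.8579  0.8343]
 [ 0.4588 -0.4019]
 [-0.9257 -1.0513]
 [-0.3911  0.6189]]
screws [ 0.5437 -0.2379] pads [ 0.5466 -0.211 ]
yaw -0.10427912391258966 -0.10420346771959513 0.2279330124662282 0.11973748105649433
yaw -0.1027498868147272 -0.0999489958322793 0.12004264125241537 0.07194487047084032
tips [[ 0.5506 -0.1662]] [[ 0.541  -0.2549]]
wing top [[ 0.5335 -0.3279]] lug [[ 0.4754 -0.3135]] collar [[ 0.5364 -0.328 ]]
bar 158 [0.5353 0.1633 0.053 ] [0.5359 0.1631] (16.355857849121094, 57.63026428222656) 5.1457014083862305
wing 115 [ 0.534  -0.3271  0.0789] [ 0.534  -0.3275] (15.37847900390625, 45.79569625854492) 73.72692108154297
fixtop 4595 [ 0.5435 -0.2307  0.0194] [ 0.5424 -0.2542] (281.32562255859375, 141.36439514160156) 84.08048248291016
```

```bash
cat >> h.py <<'E'
np.set_printoptions(precision=4,suppress=True)
P=np.array([.536,.163]); PY=.088
S=np.array([.5466,-.2110]); SY=-.1035
C=np.array([.5342,-.3275]); LUG0=np.radians(165.8)-np.pi/2
G=.019
E
python3 - <<'E'
from h import *
for k in (0,np.pi):
    for p,z,y in ((P,.12,PY),(P,.043-G,PY),(S,.13,SY),(S,.067-G,SY),(C,.16,LUG0),(C,.064-G,LUG0),(C,.064-G,SY),(C,.064-G,SY-.06)):
        q=robot.ik([*p,z],down(y+k)); print(k,y,q)
E
```

```text
0 0.088 [ 36.9352  15.2126 -22.1405   0.     -52.6469 148.1068]
0 0.088 [ 36.9352  22.1615 -27.604    0.     -40.2345 148.1068]
0 -0.1035 None
0 -0.1035 None
0 1.322959573011702 [-13.6869  18.8231 -10.9467   0.     -60.2302 -90.5131]
0 1.322959573011702 [-13.6869  25.5651 -17.8223   0.     -46.6126 -90.5131]
0 -0.1035 [ -13.6869   25.5651  -17.8223    0.      -46.6126 -172.2432]
0 -0.16349999999999998 None
3.141592653589793 0.088 [ 36.9352  15.2126 -22.1405   0.     -52.6469 -31.8932]
3.141592653589793 0.088 [ 36.9352  22.1615 -27.604    0.     -40.2345 -31.8932]
3.141592653589793 -0.1035 [ -1.9995  16.8436 -18.2531   0.     -54.9034  -3.9306]
3.141592653589793 -0.1035 [ -1.9995  22.2339 -23.084    0.     -44.6821  -3.9306]
3.141592653589793 1.322959573011702 [-13.6869  18.8231 -10.9467   0.     -60.2302  89.4869]
3.141592653589793 1.322959573011702 [-13.6869  25.5651 -17.8223   0.     -46.6126  89.4869]
3.141592653589793 -0.1035 [-13.6869  25.5651 -17.8223   0.     -46.6126   7.7568]
3.141592653589793 -0.16349999999999998 [-13.6869  25.5651 -17.8223   0.     -46.6126   4.319 ]
```

Run:
```python
from h import *
O=down(PY+np.pi)
robot.goto([*P,.2],O); robot.servo_line([*P,.043-G],speed=.15)
print(robot.read_t(),robot.read_force())
robot.move_gripper(0); print(robot.read_grip_width(),robot.read_force())
robot.servo_line([*P,.13],speed=.15)
print(robot.read_t(),robot.read_grip_width(),robot.read_force(),robot.read_ft_torque(),robot.read_position())
grab("top","top1"); p,_=grab("scene","scene1")
import cv2
a=cv2.imread("pics/top1.png")[150:290,210:350]; b=cv2.imread("pics/scene1.png")[170:310,220:420]
cv2.imwrite("pics/v1.png",np.hstack([cv2.resize(a,(330,330)),cv2.resize(b,(470,330))]))
```

```text
4.5333 [ 0.642  -0.0837  0.1219]
0.1795422032385655 [-0.0419  0.5411 -0.2404]
6.5167 0.17996590152920536 [ 0.6185 -0.1878 -4.6435] [ 0.0165  0.19   -0.0036] [0.5351 0.1626 0.1289]
```

View pics/v1.png

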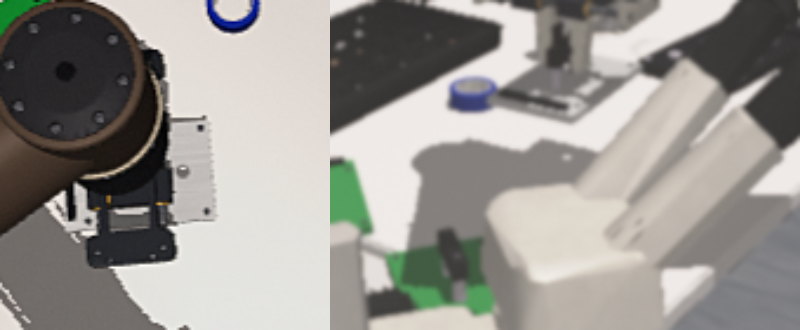

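The plate is held level (4.6 N weight). Its small hole shows at about (183,171) in the left crop, with the plate's right corners at (209,119) and (214,219). I'll use these to get the offset along the bar.

Run:
```python
from h import *
t=robot.read_position(); R=robot.read_tcp_rot(); u=t[2]+G-.043
print("tcp",t,"yaw",np.arctan2(-R[1,1],-R[0,1]),R[:,2])
s=140/330; y=np.arctan2(-R[1,1],-R[0,1]); M=np.array([[np.cos(y),np.sin(y)],[-np.sin(y),np.cos(y)]])
for n,q,z in(("hole",(183,171),u+.006),("cA",(209,118),u+.01),("cB",(214,219),u+.01)):
    w=world("top",210+(q[0]+.5)*s-.5,150+(q[1]+.5)*s-.5,z); print(n,w,"in grip frame",M@(w[:2]-t[:2]))
for _ in range(3):
    robot.dwell(.05); print(robot.read_position())
p=cv2.imread("pics/top1.png")[190:250,270:310]; cv2.imwrite("pics/v2.png",cv2.resize(p,None,fx=10,fy=10,interpolation=cv2.INTER_CUBIC))
```

```text
tcp [0.5351 0.1625 0.1286] yaw 0.08777341009158542 [-0.0023 -0.0013 -1.    ]
hole [0.5401 0.118  0.1106] in grip frame [ 0.001  -0.0448]
cA [0.5936 0.0923 0.1146] in grip frame [ 0.052 -0.075]
cB [0.4916 0.0862 0.1146] in grip frame [-0.0501 -0.0722]
[0.5353 0.1626 0.1287]
[0.5355 0.1627 0.1289]
[0.5356 0.1627 0.129 ]
```

View pics/v2.png

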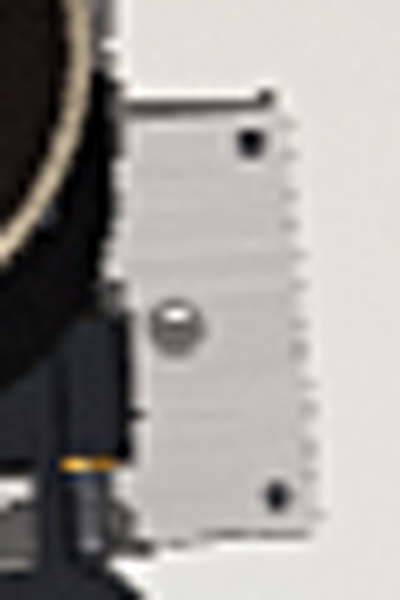

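The plate sits within about 1 mm of centre in the grip: in v2 the hole at (175,327) has a full ring around it. Next I carry it over and lower it in small steps while watching force.

```bash
cat >> h.py <<'E'
def settle(p,yaw,speed=.05,wait=.3):
    robot.servo_line(p,ori=down(yaw+np.pi),speed=speed); robot.dwell(wait)
    return robot.read_position(),robot.read_force(),robot.read_ft_torque()
E
python3 - <<'E'
from h import *
robot.servo_line([*S,.13],ori=down(SY+np.pi),speed=.15)
r=settle([*S,.078],SY,.08,.4); print(robot.read_t(),*r); f0=r[1]
for z in np.arange(.070,.0459,-.004):
    r=settle([*S,z],SY,.04,.12); df=r[1]-f0; print(z,r[0],df,r[2])
    if abs(df[2])>6 or np.hypot(*df[:2])>6: break
print(robot.read_t(),robot.read_grip_width())
E
```

```text
10.6083 [ 0.5467 -0.211   0.0783] [ 1.0096 -0.2976 -5.4749] [ 0.02    0.0633 -0.014 ]
0.07 [ 0.5467 -0.211   0.0699] [-1.7251  0.6741  1.4272] [0.019  0.0891 0.0405]
0.066 [ 0.5466 -0.211   0.066 ] [-1.0056  0.2947  1.2977] [0.0117 0.1185 0.0279]
0.062 [ 0.5466 -0.211   0.062 ] [-1.1139  0.2887  0.8099] [ 0.0761  0.1064 -0.0544]
0.057999999999999996 [ 0.5464 -0.2112  0.0578] [-1.73   -2.9389 -0.6809] [-1.2357  0.2516  0.0041]
0.05399999999999999 [ 0.5464 -0.2111  0.0537] [-2.4598 -3.6312 -0.6141] [-2.0005  0.3858 -0.005 ]
0.04999999999999999 [ 0.5463 -0.2112  0.0499] [-2.7421 -4.7343 -0.5496] [-2.064   0.4964  0.032 ]
0.045999999999999985 [ 0.5466 -0.2115  0.0473] [-5.3495 -4.8024 11.1546] [-1.7052  1.8438  0.0574]
13.275 0.18339573073872417
```

Run:
```python
from h import *
S2=S+[-.0004,-.0008]
r=settle([*S2,.046],SY,.02,.2); print(r)
robot.move_gripper(.6); 
p=robot.read_position(); robot.servo_line([*S2,.16],speed=.15)
print(robot.read_t(),robot.read_force(),robot.read_grip_width())
robot.goto([*C,.17],down(LUG0+np.pi)); print(robot.read_t())
p,d=grab("top","top2"); grab("scene","scene2")
c=cloud("top",d); R=np.array([[np.cos(SY),np.sin(SY)],[-np.sin(SY),np.cos(SY)]])
L=(c[...,:2]-S)@R.T; z=c[...,2]
for sx in(-1,1):
  for sy in(-1,1):
    m=(abs(L[...,0]-sx*.035)<.01)&(abs(L[...,1]-sy*.055)<.012)&(abs(z-.034)<.02); print(sx,sy,m.sum(),np.median(z[m]) if m.any() else None)
a=cv2.imread("pics/top2.png")[185:275,365:495]
cv2.imwrite("pics/v3.png",cv2.resize(a,None,fx=6,fy=6,interpolation=cv2.INTER_CUBIC))
```

```text
(array([ 0.5466, -0.2116,  0.0473]), array([-4.6162, -0.4929,  7.1518]), array([0.0172, 1.5887, 0.0456]))
15.4417 [-0.2797 -0.1951 -0.1608] 0.6021704276204413
16.8917
-1 -1 0 None
-1 1 5 0.03628099431055318
1 -1 0 None
1 1 27 0.03589062405110608
```

View pics/v3.png

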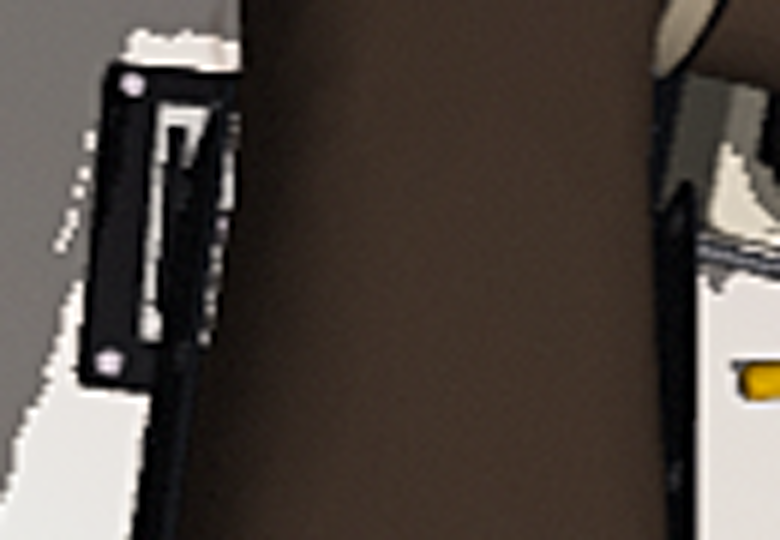

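The arm hides most of the plate; only its rail end shows, at (170,220). I'll swing aside for a clear look.

Run:
```python
from h import *
q=np.array(robot.read_qpos()); q[0]+=45; robot.movej(q)
p,d=grab("top","top3"); grab("scene","scene3"); print(robot.read_t())
c=cloud("top",d); R=np.array([[np.cos(SY),np.sin(SY)],[-np.sin(SY),np.cos(SY)]])
L=(c[...,:2]-S)@R.T; z=c[...,2]
for sx in(-1,1):
  for sy in(-1,1):
    m=(abs(L[...,0]-sx*.035)<.008)&(abs(L[...,1]-sy*.052)<.008)&(abs(z-.034)<.02); print(sx,sy,m.sum(),z[m].mean() if m.any() else None)
m=(abs(L[...,0])<.01)&(abs(L[...,1])<.03)&(z>.06)&(z<.09); print("bar top",z[m].mean(),m.sum())
a=cv2.imread("pics/top3.png")[185:275,365:495]
cv2.imwrite("pics/v4.png",cv2.resize(a,None,fx=6,fy=6,interpolation=cv2.INTER_CUBIC))
```

```text
18.8417
-1 -1 41 0.03369150837950035
-1 1 41 0.03307733628867177
1 -1 41 0.033540690063093716
1 1 41 0.03380521940982171
bar top 0.07569110607024432 183
```

View pics/v4.png

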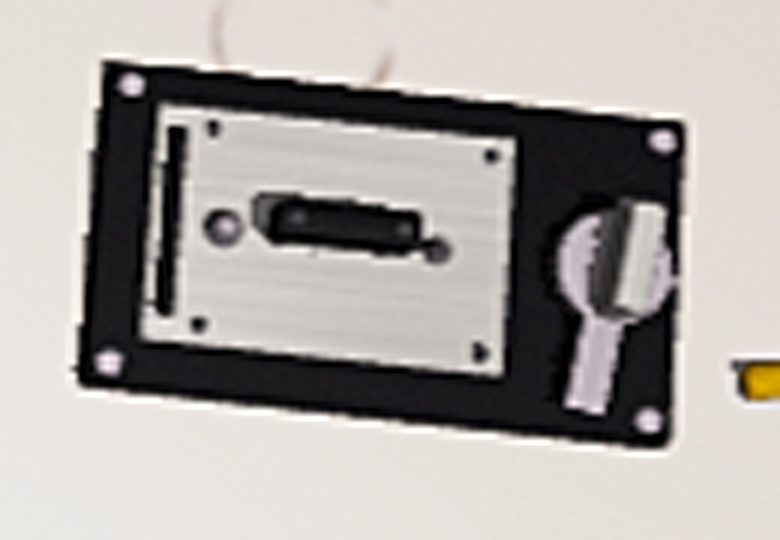

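The plate is flat: all four corners read 33–34 mm against 34 mm nominal, and both pins are visible in their holes at (223,227) and (437,250). Next, the collar.

Run:
```python
from h import *
O=lambda y: down(y+np.pi)
robot.goto([*C,.17],O(LUG0)); robot.servo_line([*C,.05],speed=.12); print(robot.read_t(),robot.read_force())
robot.move_gripper(0); print(robot.read_grip_width(),robot.read_force(),robot.read_ft_torque())
yaw=lambda: (lambda R: np.arctan2(-R[1,1],-R[0,1]))(robot.read_tcp_rot())
for y in [*np.linspace(LUG0,SY+.07,6)[1:],SY+.03,SY,SY-.02,SY-.04]:
    robot.goto([*C,.05],O(y)); robot.dwell(.1)
    f,m=robot.read_force(),robot.read_ft_torque(); print(round(y,3),yaw(),f,m,robot.read_t())
    if abs(m[2])>1.2 or np.linalg.norm(f)>25: break
```

```text
21.7417 [ 0.197   0.5648 -0.2593]
0.1578730404861174 [-1.3712 -5.2598 -0.5988] [-1.8447  0.4051 -0.0557]
1.052 1.0513968490152048 [-1.292  -6.2541 -0.0861] [-2.0084  0.4497 -0.027 ] 22.9167
0.78 0.7800773460730336 [-1.9018 -5.8402 -0.6962] [-2.1501  0.5178 -0.0447] 23.3833
0.509 0.5087603913455974 [-1.65   -6.3806 -0.5803] [-2.2724  0.5773 -0.026 ] 23.85
0.238 0.23744337779396654 [-2.2187 -6.4552 -0.0371] [-2.1994  0.6709 -0.128 ] 24.3167
-0.033 -0.033926411893593654 [-1.8124 -5.959   0.0314] [-2.2818  0.7217 -0.0586] 24.7833
-0.073 -0.07385180716864066 [-3.142  -6.0369 -0.9711] [-2.2814  0.7504 -0.0588] 25.1333
-0.103 -0.10369873685585317 [-1.7817 -6.8758 -0.9599] [-2.2105  0.7178  0.0268] 25.4833
-0.123 -0.12244165715372446 [-2.4906 -6.3228  0.08  ] [-2.3369  0.779   0.5796] 25.8333
-0.143 -0.14214966532434406 [-2.605  -6.7513 -0.7481] [-2.0443  0.8022  0.6815] 26.1833
```

The stop shows at about −0.12 rad: the moment jumps to 0.6 N m, in line with the fixture yaw of −0.104. Now I release, lift clear and check.

Run:
```python
from h import *
robot.move_gripper(.6); robot.servo_line([*C,.18],speed=.15)
q=np.array(robot.read_qpos()); q[0]+=45; robot.movej(q)
p,d=grab("top","top4"); print(robot.read_t(),robot.read_force())
c=cloud("top",d); R=np.array([[np.cos(SY),np.sin(SY)],[-np.sin(SY),np.cos(SY)]])
L=(c[...,:2]-S)@R.T; z=c[...,2]
for sx in(-1,1):
  for sy in(-1,1):
    m=(abs(L[...,0]-sx*.035)<.008)&(abs(L[...,1]-sy*.052)<.008)&(abs(z-.034)<.02); print(sx,sy,z[m].mean())
m=(abs(L[...,0])<.03)&(abs(L[...,1]+.117)<.03)&(z>.07)&(z<.09); q=c[m][:,:2]
w=(q*1e3).astype(np.float32); print("wing",cv2.minAreaRect(w),"want -x angle",np.degrees(SY))
a=cv2.imread("pics/top4.png"); b=cv2.resize(a[185:275,365:495],(780,540),interpolation=cv2.INTER_CUBIC); b[:150,520:]=cv2.resize(a[100:260,160:460],(260,150))
cv2.imwrite("pics/v5.png",b)
```

```text
29.8333 [ 0.8878 -0.9574 -0.4673]
-1 -1 0.03348937262614756
-1 1 0.034089639561328385
1 -1 0.03339904845218359
1 1 0.03350277415787801
wing ((534.0366821289062, -328.23162841796875), (45.9414176940918, 14.130704879760742), 82.59221649169922) want -x angle -5.93011317960402
```

View pics/v5.png

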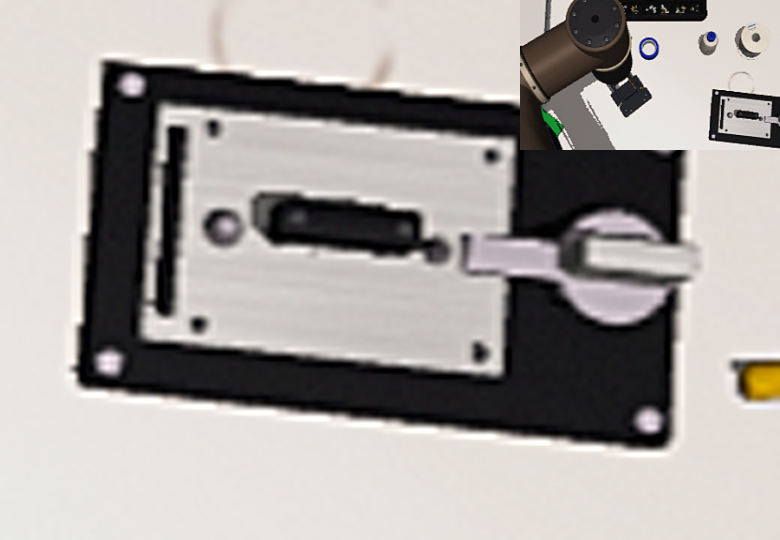

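```bash
python3 -c "
from rig import robot
robot.job_done()"
```

```text
the job is handed in; nothing more can be done
```

The plate is mounted on the fixture and the lock collar is turned to its stop. I handed the job in at about 30 s of the 48 s allowed.

- **Plate:** I gripped the aluminium plate by its bar and lowered it over the pins in 4 mm steps. The forces stayed below about 13 N throughout. After the collar was locked, all four corners of the plate's top read 33.4–34.1 mm, against 34 mm when seated. After I let the plate go, both pins showed in their holes.
- **Collar:** I turned it clockwise until it met the stop, where the moment rose to about 0.6–0.7 N m, then released it. The last picture shows the lug over the plate. The wing lay at 82.6°, against 84.1° for the fixture's y axis, which is within measuring error.
- **Surroundings:** The tape, bottle and reel appear where they started, judged by eye from a small inset rather than measured. The gripper was clear of everything at hand-in.

No check failed. The one thing I could not check is the pointer against the steel dot on the base, because I could not make it out in the pictures.

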